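Set the inspection scope up for the next stone

ROBOT

A 6-joint arm with a two-finger parallel gripper is mounted at the origin on a cart in front of the work surface, level with it; the furniture and walls round the work are solid. World frame = base frame: x ahead of the robot, y to its left, z up, the work surface at z = 0. Lengths are in m, angles in rad, forces in N, time in s.
With the tool pointing down it reaches from about 0.275 to 0.825 m from the base axis. Payload 5.2 kg.
Tool frame: the origin (TCP) lies at the very end of the fingers, on their centre line; the grasp point (between the pads) lies 19 mm behind it; z points along the fingers, y is the direction in which the jaws open and shut (so a half turn about z gives the same grasp; the last joint's range is limited). The gripper opens to 93 mm and grips with 3 to 60 N. Pads are 15 mm wide; open, the fingers measure 128 mm over their backs; the gripper's body (75 mm by 188 mm) begins 65 mm behind the grasp point.
Start: joints at [-0.203, 0.259, 1.535, -0, 1.348, -0.203], TCP at [0.55, 0, 0.219] pointing down, gripper open.
Joint ranges: [-3.14, 3.14], [-0.91, 2.08], [0.19, 2.58], [-1.22, 4.36], [0.22, 2.71], [-3.12, 3.12]. Speed limits (rad/s): [2.57, 2.57, 3.14, 3.14, 3.14, 3.14].

INTERFACE

Orientations are given as a 3x3 rotation matrix whose columns are the frame's x, y, z axes.
In Python, from workcell import ctrl gives the robot as it stands. The module is installed in compiled form; this text tells all that it offers. Calls block until the motion is done:
- ctrl.move_pose(position, orientation): joint-space move of the TCP to a pose.
- ctrl.movel(position, rate=0.15, ori=None, max_force=None): straight line of the TCP; ori=None keeps the orientation; rate is the mean speed in m/s. With max_force (N) it stops when the force on the tool has changed by that much, and returns True; else False.
- ctrl.move_j(angles): joint-space move.
- ctrl.ungrasp() and ctrl.clamp(squeeze=None): open the fingers fully, or close them until they stop; squeeze is the grip in N (None keeps the last).
- ctrl.wait(seconds).
- ctrl.inverse_kinematics(position, orientation): joint angles nearest the present ones, or None.
- ctrl.get_image(name): name is "scene" or "side" or "wrist"; returns a dict with "pixels" (400x640x3 uint8, red, green, blue), "camera_matrix" (3x3 intrinsics, pixels), "R" (3x3) and "t" (3): a world point X has camera coordinates R X + t. Camera axes: x right, y down, z forward; pixel columns grow to the right and rows downward; lengths in m; the calibration is good to about 2 mm. The wrist camera is an equidistant fisheye: a pixel r from the principal point sees the ray r / f radians off the axis. A picture is of the moment at which its call begins. There is no depth.
A pose or a line that the arm cannot do raises ctrl.IKError and nothing moves.
- ctrl.finish_job(): hands the job in, once; it reports no verdict.
Trained networks look in a picture, given as the dict that the camera call returned (one of the last four; its "shot" number tells which), for a name from the list of things; names that differ only in an ending like _2 or _b are one class to them, and where a whole thing is asked for, a point or a joint stands for the part that bears it (a point fixed in the world has none). Each returns a list of dicts, best first, with "conf" (0 to 1); they miss things now and then, are a little off and sometimes report something else, mostly with a low value. They report only what shows in the picture. A call takes as long as a camera call. They do not tell look-alikes from the thing itself.
- ctrl.boxes_of(label, picture): "at" ([x, y, z] in m, in world coordinates, good to about 4 mm: the middle of the surface that is visible of it).
- ctrl.spot_point(label, picture): "at" ([x, y, z] in m, in world coordinates, good to about 4 mm: a listed point, or the origin of a listed thing).
Readings, each from a call of its own:
- ctrl.current_t(): time.
- ctrl.current_joint_pos(): joint angles.
- ctrl.current_joint_velocities(): joint speeds.
- ctrl.current_joint_torque(): joint torques, N m.
- ctrl.current_eef_pos(): TCP position.
- ctrl.current_eef_rot(): TCP orientation.
- ctrl.current_ft_force(): force on the tool from outside, world axes, zero at the start.
- ctrl.current_torque(): the same for the moment, N m.
- ctrl.current_finger_gap(): opening from 0.0 (shut) to 1.0 (fully open).
Only numpy, scipy, OpenCV 4.12 (cv2) and the standard library are available. Lean on these libraries where they do the work, as an engineer would, in place of code of your own. Each camera call takes 0.05 s, during which the arm holds its last target.

TASK

Change the inclined inspection scope over to the next stone: put the large oval stone that is on its stage away in the open stone box, lay the round cabochon dome up in the middle of the scope's white stage disc, and turn the knurled zoom ring on the barrel until it clicks in with its three-dot mark at the index line. Keep off the lens below the barrel and leave the other things where they are.

Things in the scene. Friction and masses are not known exactly. Their poses are not given: they have to be found in the camera images.
- scope: inspection scope, fixed: grey base plate 178 x 123 x 15 mm with a white stage disc, a post, and a barrel that leans 40 degrees from vertical. Origin: on the bench right below the stage disc's centre. x points horizontally from the eyepiece side to the stage side (the barrel's top leans to -x), y to the left of someone at the eyepiece, z up. Base covers x -133 to 45, y -85 to 38 mm
- stage_center (a point): centre of the top face of the round white stage disc (50 mm across, 17 mm above the bench); axes as the scope's
- post_top (a point): top end of the scope's steel post, 20 mm thick, 185 mm high, at x -109, y -62 mm of the scope. At 127 to 167 mm height it carries a focus carriage with black knobs, 74 mm wide along the scope's x, and an arm along y to the barrel's clamp
- ring_mid (a point): on the barrel's axis at the zoom ring, 182 mm above the bench. z: barrel axis, up out of the eyepiece; y: the scope's y; does not turn with the ring. Index line on the +y side just above the ring. Along z: ring (52 mm across) -11 to +11 mm, its top 5 mm bevelled with the dots; flange 43 mm across to +17, eyepiece 39 mm to +33, then free; below: barrel 40 mm, clamp 49 mm from -35
- zoom_ring (a joint): black knurled zoom ring, rad, growing counter-clockwise seen from the eyepiece (right-handed about z of ring_mid). Click stops where 1, 2, 3 or 4 white dots meet the index line: -1.047, -0.349, +0.349, +1.047; end stops -1.15, +1.15. A spring detent pulls it to the nearest click; passing one takes about 0.15 N m. Starts at 1 dot or 2 dots, seldom balanced between these two
- lens_snout: black objective lens at the barrel's lower end, 33 to 39 mm across; not to be touched. Origin at the stage centre, z up the barrel's axis; the glass is 135 mm up that axis, the snout goes on to 160 mm. Its edge nearest to the plumb line through the stage centre is 74 mm from that line, 131 mm above the bench
- oval_stone: large oval cabochon, 26 x 36 mm, 10 mm high, flat below and domed above, about 12 g; starts on the stage disc. Origin: centre of its flat underside; z up through the dome, y along its length
- round_stone: round cabochon, 23 mm across, 8 mm high, flat below and domed above, about 12 g; starts on the bench left of the scope. Origin: centre of its flat underside; z up through the dome
- stone_box: open wooden box, fixed, 88 (x) by 150 mm (y), rim 43 mm high, walls 6 mm, floor 6 mm above the bench; inside x -36 to 40, y -69 to 69 mm. Its lid is hinged at the +x side (away from the robot) and stands open there, a little past upright, up to 135 mm high. Origin: centre of its underside
- boxed_stone: small oval cabochon, 22 x 30 mm, 8 mm high, lying inside the box near its +y end; stays there. Origin: centre of its underside
- small_oval: small oval cabochon, 22 x 30 mm, 8 mm high, on the bench near the round stone; a bystander. Origin: centre of its underside
- jar: screw-lid jar, 55 mm across, 68 mm high, on the bench near the round stone; a bystander. Origin: centre of its underside
- rough: piece of rough stone, 32 x 44 mm, 23 mm high, on the bench near the round stone; a bystander. Origin: centre of its underside
- ring_magnifier: white gooseneck ring-light magnifier at the back, behind the box and the bystanders, fixed; keep the arm clear of its head. Axes as the world's. From its origin (on the bench): head is a ring 156 mm across centred at x 0, y -65 mm, at 235 to 286 mm height; gooseneck (15 mm) rises at x -33, y 118 mm and bends over to the head
Things that resemble listed ones, but are neither listed nor needed, are in the scene too. What is shaped like the oval_stone but pink or red is not meant.

How it is judged:
By the outcome, as a careful person would: the job done as asked, in the order asked, and still so for the second after the job is handed in, with the robot touching nothing.
It also fails if it takes over 61 s, if anything falls off the work surface, if the arm or the gripper's body presses on something with over 40 N, if the wrist force passes 120 N, or if a joint passes its speed limit or range.

## Working session

There is one attempt and no reset: what is moved stays moved. The work goes in short steps, each a Python script; the robot and the scene stay as the last script left them, time stands still between calls to the robot, and variables do not carry over. Pictures are saved under pics/ and viewed, and the job is handed in when it is done.

```bash
ls; mkdir -p pics; cat > h.py <<'E'
from workcell import ctrl
import numpy as np, cv2
def save(im,n,crop=None,scale=1):
    p=im["pixels"][:,:,::-1]
    if crop: a,b,c,d=crop; p=p[b:d,a:c]
    if scale!=1: p=cv2.resize(p,None,fx=scale,fy=scale,interpolation=cv2.INTER_CUBIC)
    cv2.imwrite("pics/"+n+".png",p)
def proj(im,X):
    c=im["R"]@np.array(X)+im["t"]; u=im["camera_matrix"]@c; return u[:2]/u[2]
def ray(im,u,v):
    d=im["R"].T@np.linalg.inv(im["camera_matrix"])@np.array([u,v,1.]); o=-im["R"].T@im["t"]; return o,d/np.linalg.norm(d)
def onz(im,u,v,z):
    o,d=ray(im,u,v); return o+d*(z-o[2])/d[2]
E
python3 - <<'E'
from h import *
np.set_printoptions(precision=4,suppress=True)
print(ctrl.current_t())
for n in ["scene","side","wrist"]:
    im=ctrl.get_image(n); save(im,n+"0")
    if n!="wrist":
        for l in ["stage_center","post_top","ring_mid","scope","oval_stone","round_stone","stone_box","boxed_stone","small_oval","jar","rough","ring_magnifier","lens_snout"]:
            r=ctrl.spot_point(l,im)
            print(n,l,[(np.round(d["at"],4).tolist(),round(d["conf"],2),proj(im,d["at"]).round().tolist()) for d in r[:4]])
print(ctrl.current_t())
E
```

```text
pics
0.0
scene stage_center [([0.576, -0.0149, 0.0199], 0.82, [369.0, 282.0])]
scene post_top [([0.6331, -0.1239, 0.184], 0.67, [439.0, 230.0])]
scene ring_mid [([0.5776, -0.1509, 0.1852], 0.8, [430.0, 246.0])]
scene scope [([0.5748, -0.014, 0.0006], 0.56, [368.0, 289.0]), ([0.5768, -0.0103, 0.0155], 0.42, [368.0, 282.0]), ([0.4284, 0.1766, -0.0028], 0.26, [267.0, 268.0])]
scene oval_stone [([0.4859, -0.0372, 0.0009], 0.7, [342.0, 311.0]), ([0.4604, 0.0298, -0.0031], 0.53, [313.0, 299.0]), ([0.5802, -0.0078, 0.0145], 0.5, [369.0, 282.0]), ([0.5694, 0.0828, -0.0012], 0.42, [339.0, 268.0])]
scene round_stone [([0.5007, 0.1335, -0.0008], 0.55, [303.0, 267.0])]
scene stone_box [([0.4998, 0.4029, 0.0007], 0.9, [253.0, 219.0])]
scene boxed_stone [([0.4957, 0.4471, 0.0092], 0.58, [245.0, 211.0])]
scene small_oval [([0.4268, 0.0985, -0.0012], 0.49, [283.0, 286.0])]
scene jar []
scene rough [([0.5218, 0.2409, 0.0012], 0.42, [288.0, 242.0]), ([0.6358, -0.1243, 0.183], 0.3, [440.0, 231.0])]
scene ring_magnifier []
scene lens_snout []
side stage_center [([0.5772, -0.0112, 0.0153], 0.92, [314.0, 
[... 167 characters left out ...]
 0.56, [344.0, 263.0])]
side scope [([0.5736, -0.0137, -0.0012], 0.87, [312.0, 293.0])]
side oval_stone [([0.4856, -0.0359, 0.0007], 0.49, [272.0, 297.0]), ([0.5828, -0.0154, 0.0137], 0.42, [317.0, 289.0]), ([0.4624, 0.0292, -0.0014], 0.41, [266.0, 276.0])]
side round_stone [([0.5012, 0.1405, 0.0031], 0.63, [288.0, 246.0])]
side stone_box []
side boxed_stone [([0.503, 0.4455, 0.0081], 0.59, [300.0, 180.0])]
side small_oval [([0.4256, 0.0988, -0.0031], 0.53, [255.0, 256.0])]
side jar [([0.4309, 0.1761, 0.0034], 0.83, [262.0, 235.0]), ([0.5725, -0.0129, -0.0015], 0.51, [312.0, 293.0])]
side rough [([0.5281, 0.2383, -0.0035], 0.69, [302.0, 225.0])]
side ring_magnifier []
side lens_snout []
1.45
```

View pics/scene0.png

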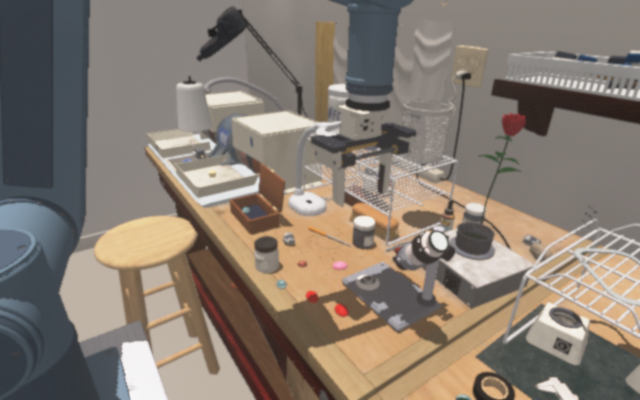

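View pics/side0.png

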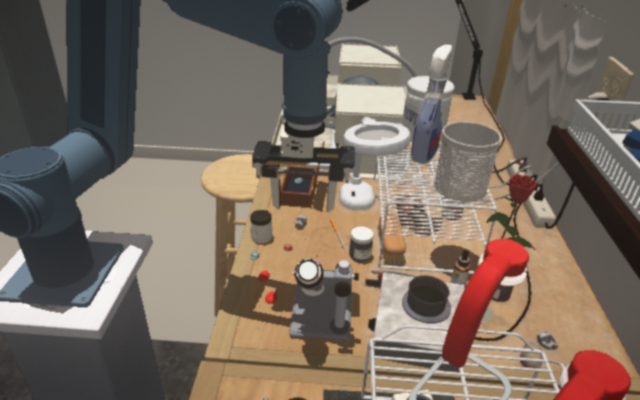

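View pics/wrist0.png

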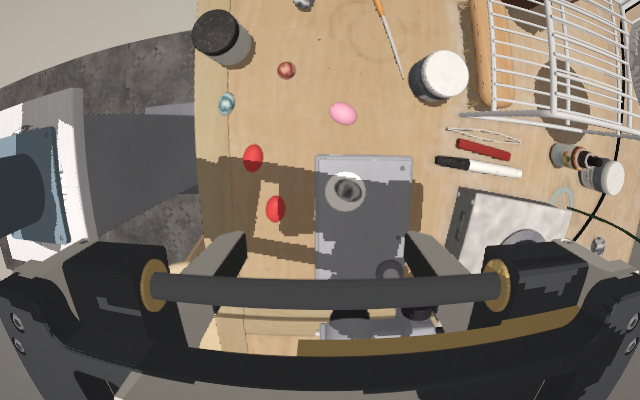

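```bash
cat >> h.py <<'E'
def wray(im,u,v):
    K=im["camera_matrix"]; x=(u-K[0,2])/K[0,0]; y=(v-K[1,2])/K[1,1]; th=np.hypot(x,y)
    d=np.array([x/th*np.sin(th),y/th*np.sin(th),np.cos(th)]) if th>1e-9 else np.array([0,0,1.])
    return -im["R"].T@im["t"], im["R"].T@d
def wonz(im,u,v,z):
    o,d=wray(im,u,v); return o+d*(z-o[2])/d[2]
def wproj(im,X):
    c=im["R"]@np.array(X)+im["t"]; th=np.arctan2(np.hypot(c[0],c[1]),c[2]); r=np.hypot(c[0],c[1]); K=im["camera_matrix"]
    return np.array([K[0,2]+K[0,0]*th*c[0]/r,K[1,2]+K[1,1]*th*c[1]/r])
E
python3 - <<'E'
from h import *
np.set_printoptions(precision=4,suppress=True)
im=ctrl.get_image("wrist"); print(im["camera_matrix"],im["R"],-im["R"].T@im["t"])
save(im,"wz1",(180,0,480,240),2.6)
for l in ["stage_center","oval_stone","round_stone","small_oval","jar","rough"]:
    r=ctrl.spot_point(l,im)
    print(l,[(np.round(d["at"],4).tolist(),round(d["conf"],2),wproj(im,d["at"]).round().tolist()) for d in r[:5]])
s=ctrl.get_image("scene"); save(s,"sz1",(340,210,480,330),5.5)
d=ctrl.get_image("side"); save(d,"dz1",(270,240,370,350),5.5)
E
```

```text
[[309.7069   0.     324.9287]
 [  0.     309.7069 202.7341]
 [  0.       0.       1.    ]] [[ 1.      0.0004 -0.0002]
 [ 0.0004 -0.9686  0.2486]
 [-0.0001 -0.2486 -0.9686]] [0.5496 0.0673 0.3851]
stage_center [([0.5735, -0.0108, 0.0196], 0.81, [345.0, 190.0])]
oval_stone [([0.4625, 0.027, 0.0013], 0.88, [256.0, 158.0]), ([0.5789, -0.0085, 0.0133], 0.76, [349.0, 187.0]), ([0.484, -0.0347, -0.0052], 0.64, [275.0, 204.0])]
round_stone [([0.4989, 0.1399, -0.0004], 0.6, [284.0, 68.0])]
small_oval [([0.4262, 0.1016, -0.0018], 0.5, [228.0, 101.0])]
jar [([0.4291, 0.1793, 0.0023], 0.63, [230.0, 42.0]), ([0.5003, 0.1403, 0.0009], 0.45, [285.0, 68.0])]
rough []
```

View pics/wz1.png

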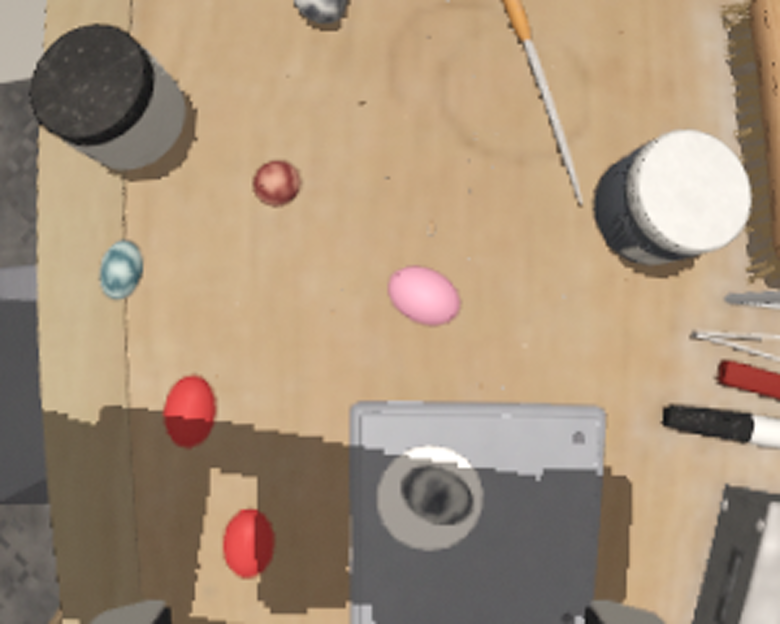

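View pics/sz1.png

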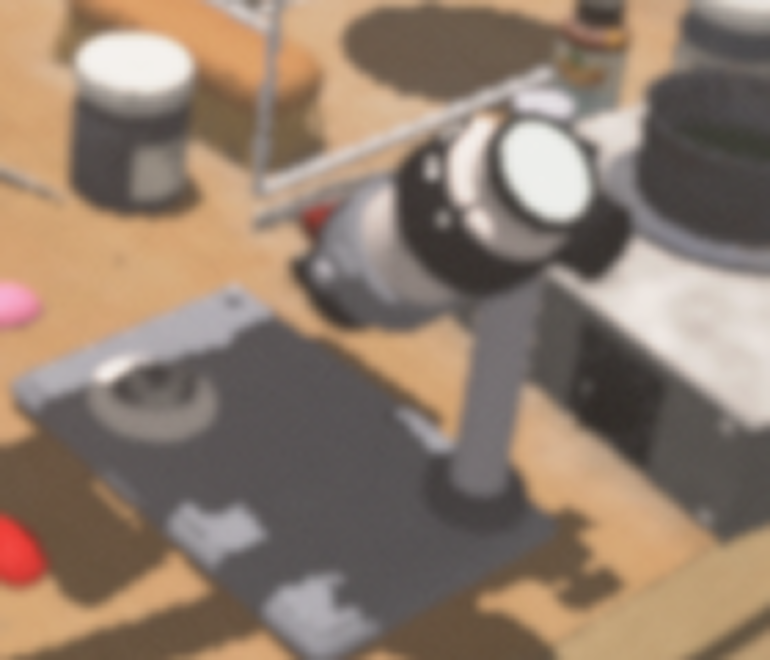

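View pics/dz1.png

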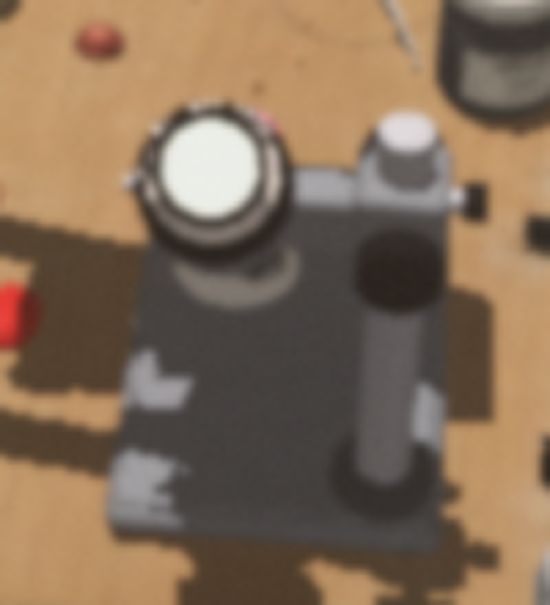

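```bash
python3 - <<'E'
from h import *
np.set_printoptions(precision=4,suppress=True)
im=ctrl.get_image("wrist")
p=im["pixels"][160:225,310:385,::-1].astype(float); p=np.clip(p*1.8-20,0,255).astype(np.uint8)
cv2.imwrite("pics/st1.png",cv2.resize(p,None,fx=9,fy=9,interpolation=cv2.INTER_CUBIC))
for u,v in [(315.4,155.8),(412.7,156.9),(316,235)]: print(wonz(im,u,v,0.015))
E
```

```text
[0.5381 0.0303 0.015 ]
[0.6574 0.0305 0.015 ]
[ 0.5382 -0.0701  0.015 ]
```

View pics/st1.png

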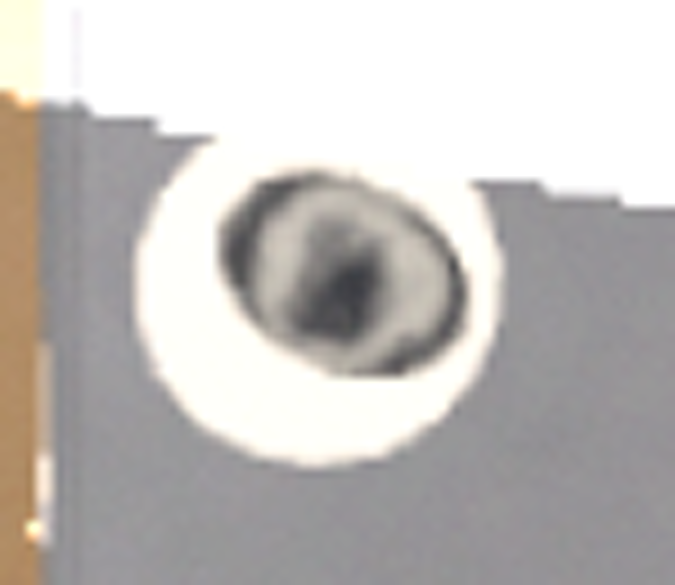

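```bash
python3 - <<'E'
from h import *
np.set_printoptions(precision=4,suppress=True)
im=ctrl.get_image("wrist")
# rectify to plane z
def rect(z,x0,x1,y0,y1,s=0.0005):
    xs=np.arange(x0,x1,s); ys=np.arange(y1,y0,-s)
    mp=np.array([[wproj(im,[x,y,z]) for x in xs] for y in ys],np.float32)
    return cv2.remap(im["pixels"][:,:,::-1].copy(),mp[:,:,0],mp[:,:,1],cv2.INTER_CUBIC)
r=rect(0.018,0.53,0.62,-0.06,0.035)
g=cv2.cvtColor(r,cv2.COLOR_BGR2GRAY)
b=np.clip(r.astype(float)*1.8-20,0,255).astype(np.uint8)
# disc mask by colour (warm) ; print grey profile
print(g[90,::6])
cv2.imwrite("pics/rect1.png",cv2.resize(b,None,fx=4,fy=4))
# stone: dark pixels inside disc circle
m=(g<95).astype(np.uint8)
yy,xx=np.mgrid[:g.shape[0],:g.shape[1]]
X=0.53+xx*.0005; Y=0.035-yy*.0005
m[(X-0.576)**2+(Y+0.0135)**2>0.0225**2]=0
cs,_=cv2.findContours(m,cv2.RETR_EXTERNAL,cv2.CHAIN_APPROX_NONE)
c=max(cs,key=cv2.contourArea); e=cv2.fitEllipse(cv2.convexHull(c)); print(e,0.53+e[0][0]*.0005,0.035-e[0][1]*.0005,np.array(e[1])*.5)
for R in ["round_stone"]:
    r2=rect(0.003,0.48,0.52,0.115,0.16); cv2.imwrite("pics/rect2.png",cv2.resize(r2,None,fx=6,fy=6))
E
```

```text
[ 95  95  91  91  96  97  96 161 159 159 136  58  98 119  92  74  57  62
 110 119 110 103 158 117  95  96  94  94  95  94]
((92.2555923461914, 95.89693450927734), (29.077455520629883, 35.754337310791016), 11.837539672851562) 0.5761277961730957 -0.01294846725463867 [14.5387 17.8772]
```

View pics/rect1.png

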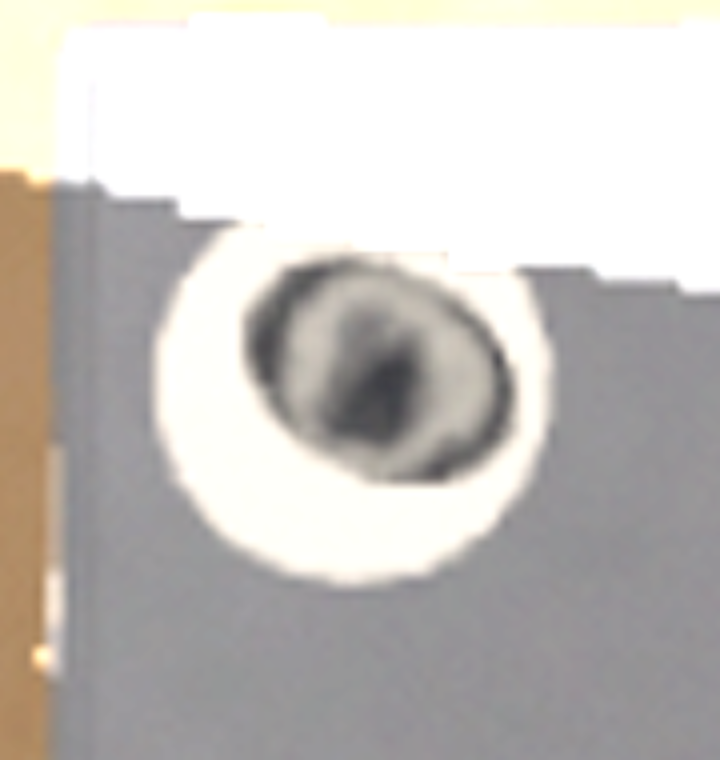

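View pics/rect2.png

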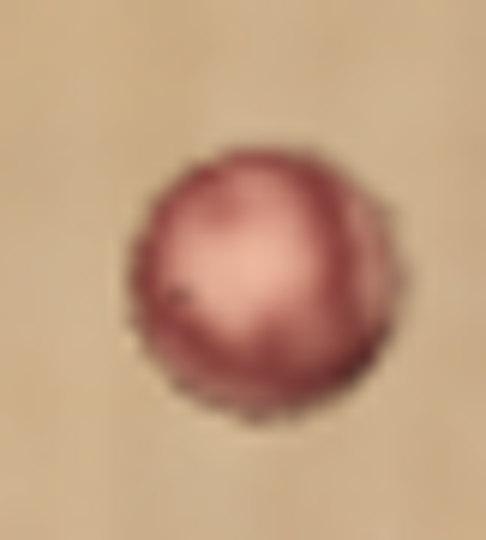

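```bash
cat >> h.py <<'E'
def RZ(a):
    a=np.radians(a); c,s=np.cos(a),np.sin(a)
    return np.array([[-s,c,0],[c,s,0],[0,0,-1.]])
E
python3 - <<'E'
from h import *
np.set_printoptions(precision=4,suppress=True)
print(ctrl.current_eef_rot(),ctrl.current_t())
R=RZ(33); x,y=0.5773,-0.0111
ctrl.move_pose([x,y,0.12],R); print(ctrl.current_t())
print(ctrl.movel([x,y,0.035],rate=0.12,max_force=8))
print(ctrl.movel([x,y,0.0185],rate=0.04,max_force=6),ctrl.current_eef_pos())
ctrl.clamp(15); g=ctrl.current_finger_gap(); print(g,g*93)
im=ctrl.get_image("wrist"); save(im,"g1")
ctrl.movel([x,y+0.01,0.16],rate=0.15); g=ctrl.current_finger_gap(); print(g*93,ctrl.current_ft_force(),ctrl.current_t())
im=ctrl.get_image("wrist"); save(im,"g2")
E
```

```text
[[ 0.  1.  0.]
 [ 1. -0.  0.]
 [ 0.  0. -1.]] 2.0
2.6167
False
False [ 0.5771 -0.011   0.0182]
0.27244305734886715 25.337204333444646
25.811324075275007 [ 0.1631 -0.3896 -0.1016] 6.2417
```

View pics/g2.png

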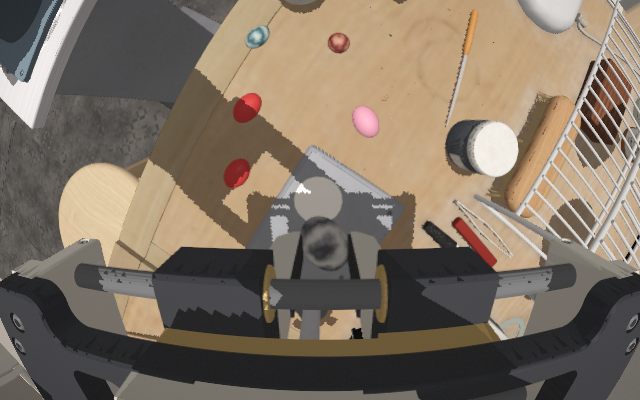

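```bash
python3 - <<'E'
from h import *
np.set_printoptions(precision=4,suppress=True)
s=ctrl.get_image("scene"); save(s,"sz2",(210,140,350,240),5.5)
d=ctrl.get_image("side"); save(d,"dz2",(250,100,430,230),4.3)
print(onz(s,308,207,0),onz(d,357,197,0))
for l in ["stone_box","boxed_stone","ring_magnifier"]:
  for im in (s,d):
    print(l,[(np.round(q["at"],4).tolist(),round(q["conf"],2)) for q in ctrl.spot_point(l,im)[:2]])
E
```

```text
[0.6725 0.3828 0.    ] [0.6724 0.3844 0.    ]
stone_box [([0.4994, 0.4005, 0.0004], 0.83)]
stone_box [([0.5, 0.397, -0.0022], 0.64)]
boxed_stone [([0.4965, 0.4487, 0.0084], 0.52)]
boxed_stone [([0.4978, 0.3987, -0.0012], 0.69)]
ring_magnifier []
ring_magnifier [([0.5733, -0.0109, -0.0036], 0.51), ([0.5766, -0.1464, 0.1794], 0.24)]
```

View pics/sz2.png

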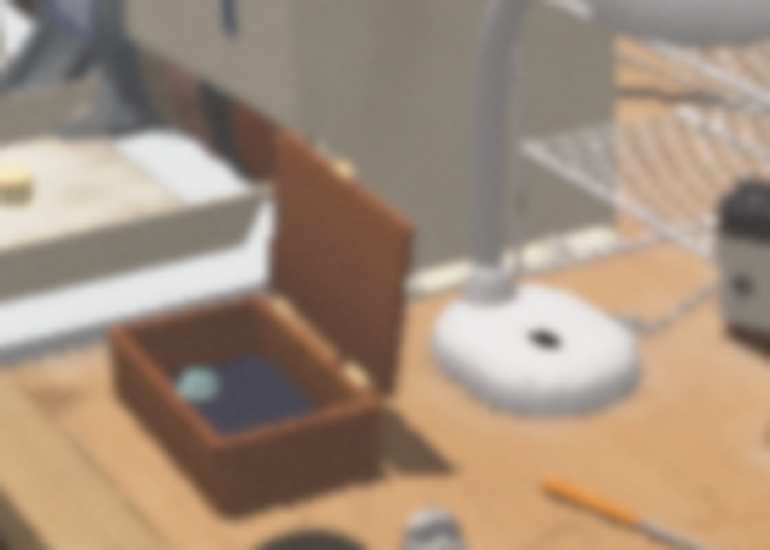

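View pics/dz2.png

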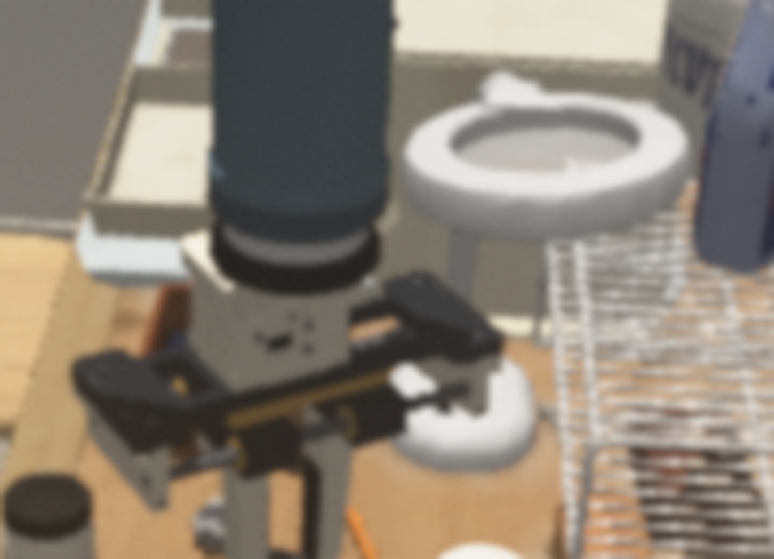

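```bash
python3 - <<'E'
from h import *
np.set_printoptions(precision=4,suppress=True)
s=ctrl.get_image("scene"); d=ctrl.get_image("side")
for u,v in [(115,328),(222,440),(378,398),(268,298)]: print(onz(s,u/5.5+210,v/5.5+140,0.043))
print("neck",onz(s,488/5.5+210,285/5.5+140,0.03))
# head centre: side crop ring (548,165)/4.3+(250,100)
print("head",onz(d,548/4.3+250,168/4.3+100,0.26))
E
```

```text
[0.4648 0.4716 0.043 ]
[0.4612 0.331  0.043 ]
[0.5438 0.3285 0.043 ]
[0.5486 0.4622 0.043 ]
neck [0.6724 0.4366 0.03  ]
head [0.7012 0.2366 0.26  ]
```

```bash
python3 - <<'E'
from h import *
np.set_printoptions(precision=4,suppress=True)
R=RZ(90)
ctrl.move_pose([0.47,0.06,0.16],R); print(ctrl.current_joint_pos(),ctrl.current_finger_gap()*93,ctrl.current_t())
ctrl.move_pose([0.485,0.385,0.15],R); print(ctrl.current_joint_pos(),ctrl.current_finger_gap()*93,ctrl.current_t())
im=ctrl.get_image("wrist"); save(im,"b1")
for l in ["stone_box","boxed_stone"]:
    print(l,[(np.round(q["at"],4).tolist(),round(q["conf"],2)) for q in ctrl.spot_point(l,im)[:3]])
s=ctrl.get_image("scene"); save(s,"b1s",(180,100,400,300),3.5)
E
```

```text
[-0.1092  0.1727  1.797  -0.0001  1.1705 -1.6781] 25.321795930507346 7.6667
[ 0.4893  0.4314  1.4576 -0.0007  1.253  -1.0801] 26.283813807165178 8.9
stone_box [([0.4954, 0.4033, 0.0017], 0.66), ([0.4258, 0.1009, 0.0001], 0.5)]
boxed_stone [([0.5025, 0.447, 0.0044], 0.61)]
```

View pics/b1.png

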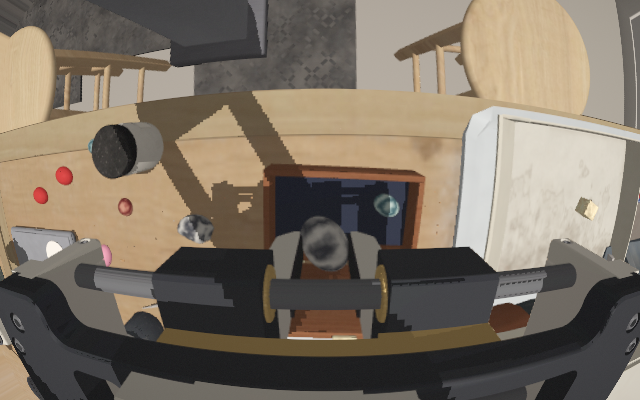

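View pics/b1s.png

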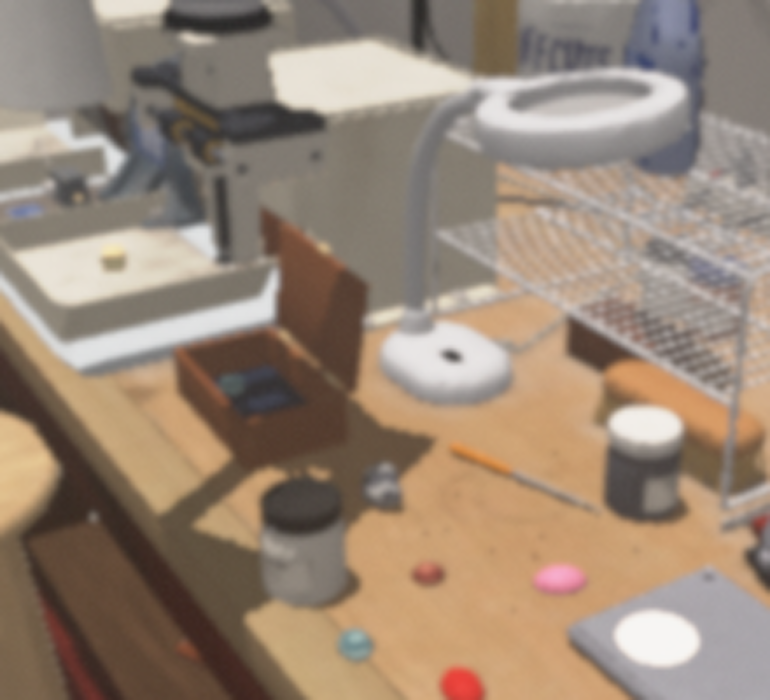

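```bash
python3 - <<'E'
from h import *
np.set_printoptions(precision=4,suppress=True)
im=ctrl.get_image("wrist")
for u,v,z in [(267,167,.043),(424,174,.043),(264,245,.043),(423,245,.043),(275,176,.043),(416,181,.043),(386,205,.012)]: print(u,v,wonz(im,u,v,z))
save(im,"b2",(250,150,440,260),4)
E
```

```text
267 167 [0.4537 0.3303 0.043 ]
424 174 [0.4597 0.4741 0.043 ]
264 245 [0.529  0.3236 0.043 ]
423 245 [0.5301 0.479  0.043 ]
275 176 [0.462  0.3374 0.043 ]
416 181 [0.4664 0.4666 0.043 ]
386 205 [0.4974 0.4453 0.012 ]
```

View pics/b2.png

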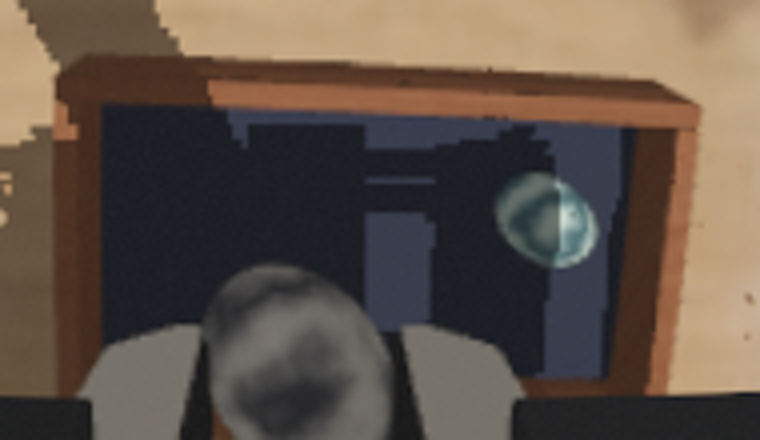

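```bash
python3 - <<'E'
from h import *
np.set_printoptions(precision=4,suppress=True)
R=RZ(88)
x,y=0.492,0.4015
ctrl.movel([x,y,0.09],rate=0.15,ori=R)
print(ctrl.movel([x,y,0.0165],rate=0.1,max_force=6),ctrl.current_eef_pos(),ctrl.current_finger_gap()*93)
f0=ctrl.current_ft_force()
ctrl.ungrasp(); print(ctrl.current_finger_gap(),f0,ctrl.current_ft_force())
ctrl.movel([x,y,0.15],rate=0.2); print(ctrl.current_ft_force(),ctrl.current_t())
im=ctrl.get_image("wrist"); save(im,"b3"); save(im,"b3z",(240,140,440,290),4)
E
```

```text
False [0.4925 0.4018 0.0172] 25.94309849195677
1.0008127825173398 [ 0.5553 -0.1544 -0.2983] [ 0.0314 -0.1022 -0.6353]
[ 0.2828 -0.1769  0.0779] 12.575
```

View pics/b3z.png

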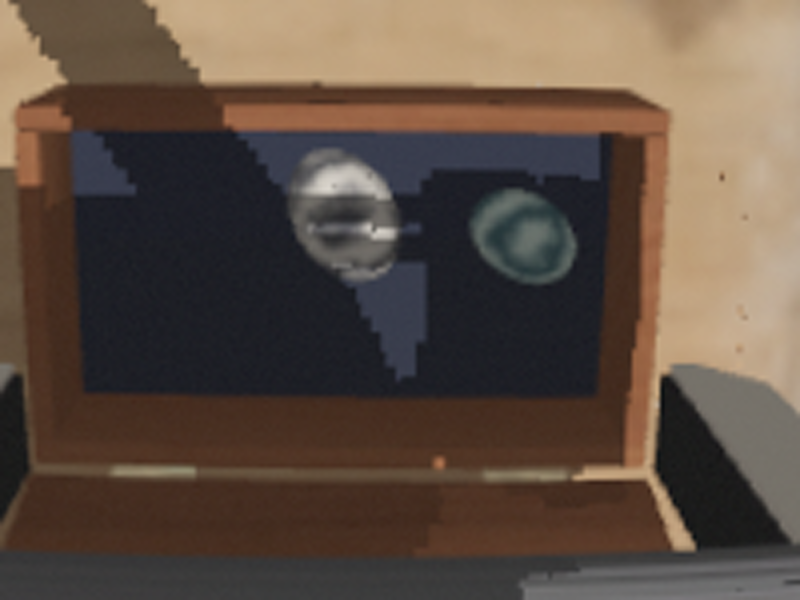

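```bash
python3 - <<'E'
from h import *
np.set_printoptions(precision=4,suppress=True)
R=RZ(90); x,y=0.502,0.1367
ctrl.move_pose([x,y,0.1],R)
print(ctrl.movel([x,y,0.015],rate=0.12,max_force=8))
print(ctrl.movel([x,y,0.0018],rate=0.04,max_force=5),ctrl.current_eef_pos())
ctrl.clamp(15); print(ctrl.current_finger_gap()*93)
ctrl.movel([x,y,0.12],rate=0.15); print(ctrl.current_finger_gap()*93,ctrl.current_t())
im=ctrl.get_image("wrist"); save(im,"r1z",(240,100,420,300),4)
E
```

```text
False
False [0.5018 0.1367 0.0016]
19.692691059440303
19.296798374494543 17.1083
```

View pics/r1z.png

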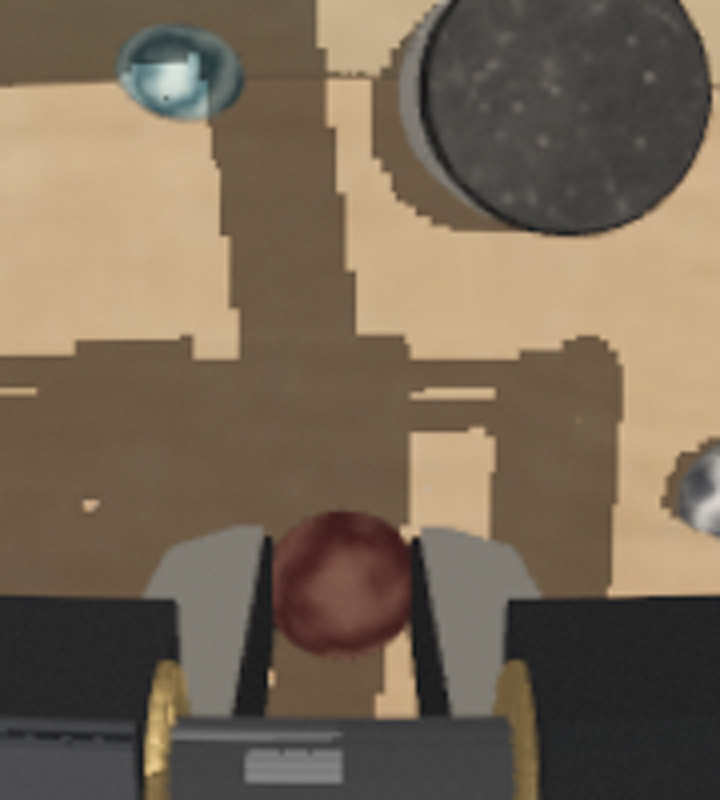

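```bash
python3 - <<'E'
from h import *
np.set_printoptions(precision=4,suppress=True)
for i in range(3): print(ctrl.current_finger_gap()*93); ctrl.wait(0.1)
d=ctrl.get_image("side"); save(d,"r2d",(230,180,350,270),6)
d=ctrl.get_image("scene"); save(d,"r2s",(250,190,370,280),6)
E
```

```text
19.605491966353345
19.495930626335664
19.246233794583112
```

View pics/r2d.png

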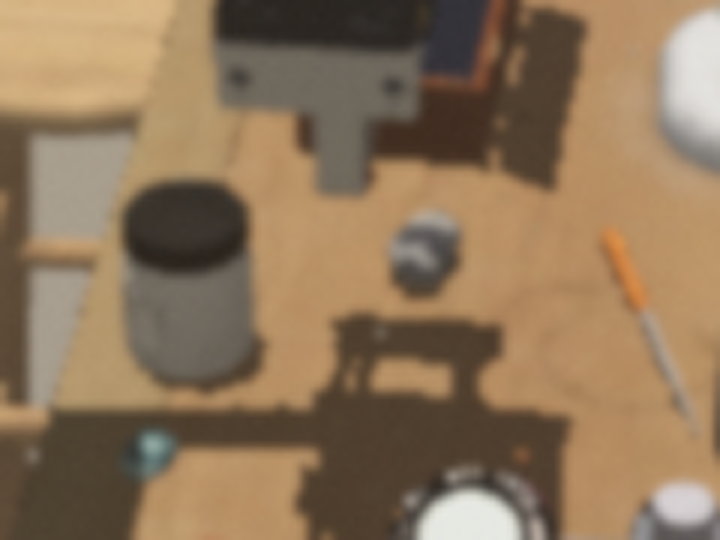

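View pics/r2s.png

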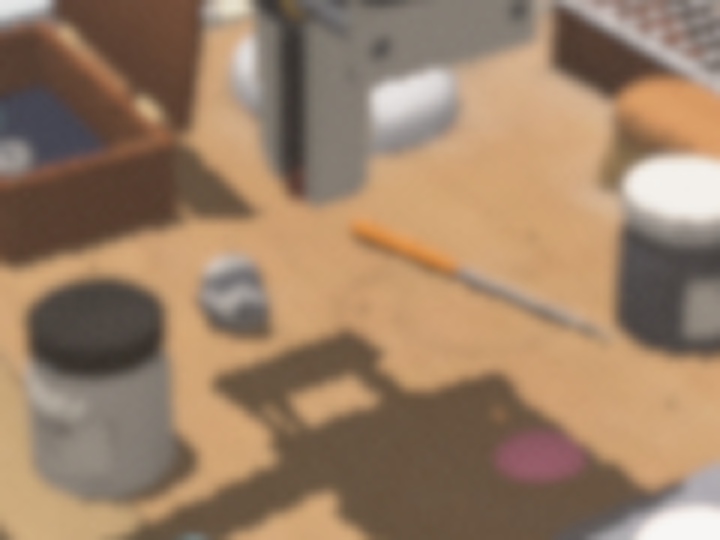

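```bash
python3 - <<'E'
from h import *
np.set_printoptions(precision=4,suppress=True)
R=RZ(0)
ctrl.move_pose([0.575,0.02,0.12],R); print(ctrl.current_finger_gap()*93,ctrl.current_joint_pos(),ctrl.current_t())
im=ctrl.get_image("wrist"); save(im,"p1"); save(im,"p1z",(280,170,370,300),5)
print(ctrl.spot_point("stage_center",im)[:1])
E
```

```text
19.44811459725814 [-0.1587  0.3856  1.6091  0.0002  1.1472 -0.1602] 18.7917
[{'at': [0.5735, -0.0148, 0.0195], 'conf': 0.97}]
```

View pics/p1.png

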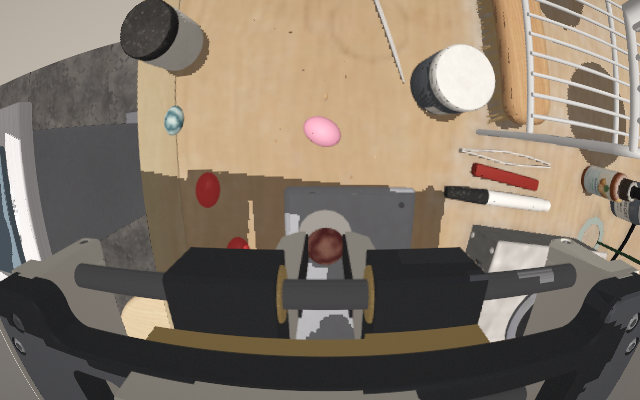

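```bash
python3 - <<'E'
from h import *
np.set_printoptions(precision=4,suppress=True)
im=ctrl.get_image("wrist"); p=im["pixels"].astype(int)
r=p[:,:,0]-(p[:,:,1]+p[:,:,2])/2
m=((r>25)).astype(np.uint8); m[:,:300]=0;m[:,352:]=0;m[:222]=0;m[:275]*=1;m[275:]=0
ys,xs=np.nonzero(m); print(xs.min(),xs.max(),ys.min(),ys.max(),xs.mean(),ys.mean())
print(wonz(im,(xs.min()+xs.max())/2,(ys.min()+ys.max())/2,0.124),ctrl.current_eef_pos())
print([wonz(im,u,v,0.124) for u,v in [(xs.min(),246),(xs.max(),246),(325,ys.min()),(325,ys.max())]])
# disc top edge
col=p[200:240,:,:].sum(2)//3
print(col[:,318:334:5].T)
E
```

```text
308 342 228 264 324.93508936970835 245.81655691439323
[0.5744 0.0208 0.124 ] [0.5748 0.0205 0.1201]
[array([0.5647, 0.0207, 0.124 ]), array([0.584 , 0.0208, 0.124 ]), array([0.5743, 0.0316, 0.124 ]), array([0.5744, 0.0095, 0.124 ])]
[[ 97  96  97  97  96  97  96  96  96  95 109 132 157 156 156 158 156 157
  157 157 157 157 157 157 156 156 157 157 157 102  67  64  59  54  53  52
   52  51  49  50]
 [ 96  97  97  97  97  96  97  96  96 101 132 157 157 156 157 157 157 157
  156 157 157 157 157 157 157 157 157 148  52  43  43  43  44  44  51  54
   61  68  75  82]
 [ 95  96  97  97  96  94  95  95  94  96 126 157 157 157 157 157 157 157
  157 156 157 157 157 157 157 157 157 149  62  53  54  53  51  45  46  51
   61  70  79  82]
 [ 96  96  96  95  95  95  96  96  96  95  99 119 157 157 157 157 157 157
  157 157 157 157 157 157 157 157 157 157 157  96  60  59  55  53  50  50
   55  60  72  74]]
```

```bash
python3 - <<'E'
from h import *
np.set_printoptions(precision=4,suppress=True)
im=ctrl.get_image("wrist"); p=im["pixels"].astype(int)
print("disc top y",wonz(im,325,210,0.017)[1]-0.025)
x,y=0.5748,-0.0135
R=RZ(0)
ctrl.movel([x,y,0.04],rate=0.12)
c=ctrl.movel([x,y,0.0165],rate=0.03,max_force=2.5); print(c,ctrl.current_eef_pos(),ctrl.current_ft_force())
ctrl.wait(0.2)
ctrl.ungrasp(); print(ctrl.current_t())
ctrl.movel([x,y+0.003,0.12],rate=0.15)
ctrl.movel([x,y+0.03,0.16],rate=0.15)
im=ctrl.get_image("wrist"); save(im,"p2"); save(im,"p2z",(270,150,420,270),5)
print(ctrl.spot_point("round_stone",im)[:2],ctrl.spot_point("stage_center",im)[:1],ctrl.current_t())
E
```

```text
disc top y -0.013174666422206736
True [ 0.5745 -0.0134  0.0193] [-1.1434  0.6827  4.5922]
21.9583
[{'at': [0.5719, -0.0095, 0.0178], 'conf': 0.75}] [{'at': [0.5743, -0.0137, 0.0199], 'conf': 0.61}] 23.4083
```

View pics/p2z.png

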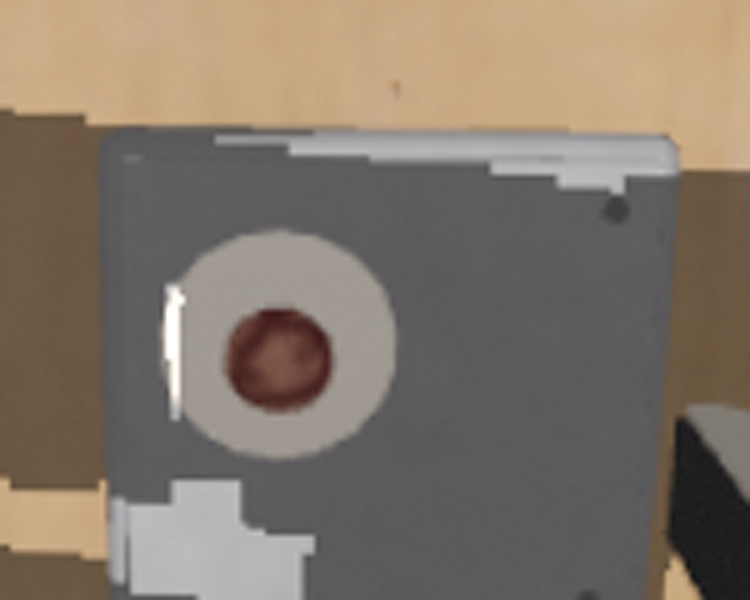

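```bash
python3 - <<'E'
from h import *
np.set_printoptions(precision=4,suppress=True)
im=ctrl.get_image("wrist")
f=lambda u,v:wonz(im,u/5+270,v/5+150,0.017)
a,b=f(279,230),f(279,460); print("disc",a,b,(a+b)/2)
print("near edge",f(279,305),"far",f(279,412), f(226,357),f(333,357))
# predicted dome silhouette for centre y
c0=(a+b)/2
for yc in np.arange(-0.018,-0.008,0.001):
    vs=[]
    for h in np.linspace(0,1,21):
        for ph in np.linspace(0,2*np.pi,60):
            r=0.0115*np.sqrt(1-h*h); vs.append((wproj(im,[0.5745+r*np.cos(ph),yc+r*np.sin(ph),0.017+0.008*h])-[270,150])*5)
    vs=np.array(vs); print(round(yc,4),vs[:,1].min(),vs[:,1].max(),vs[:,0].min(),vs[:,0].max())
E
```

```text
disc [0.5738 0.0115 0.017 ] [ 0.5739 -0.0388  0.017 ] [ 0.5739 -0.0137  0.017 ]
near edge [ 0.5739 -0.0044  0.017 ] far [ 0.5739 -0.0279  0.017 ] [ 0.5628 -0.0157  0.017 ] [ 0.5851 -0.0157  0.017 ]
-0.018 314.74070153703906 420.6197366433879 227.15903095446066 336.9430958211504
-0.017 310.1049286678922 416.1582253678313 227.11711836783252 336.99927357358973
-0.016 305.4611400147048 411.68733423819674 227.07540467953805 337.0551936516611
-0.015 300.80939850748194 407.2071084141885 227.033891928659 337.1108533650681
-0.014 296.1497678660578 402.71759386936395 226.99258215266468 337.166250025239
-0.013 291.4823125980152 398.21883739269435 226.9514773871424 337.22138094568095
-0.012 286.80709799643193 393.7108865899829 226.91057966552023 337.27624344234556
-0.011 282.12419013745364 389.19378988514495 226.8698910187871 337.3308348339859
-0.01 277.43365587769335 384.66759652134374 226.8294134752182 337.3851524425274
-0.009 272.7355628514553 380.1323565619806 226.789149060088 337.4391935934324
```

```bash
cat >> h.py <<'E'
s40,c40=np.sin(np.radians(40)),np.cos(np.radians(40))
U=np.array([0,-s40,c40]); P=np.array([0,c40,s40]); Q=np.array([-1.,0,0])
RM=np.array([0.5743,-0.152,0.182])
def RR(g):
    g=np.radians(g); j=np.cos(g)*P+np.sin(g)*Q; z=-U; return np.column_stack([np.cross(j,z),j,z])
E
python3 - <<'E'
from h import *
np.set_printoptions(precision=3,suppress=True)
for ax in (55,-17):
  for g in (-45,-20,0,20,45,60):
    q=ctrl.inverse_kinematics(RM+U*ax/1000,RR(g)); print(ax,g,None if q is None else np.array(q))
s=ctrl.get_image("scene"); d=ctrl.get_image("side")
for im,n in((s,"e_s"),(d,"e_d")):
    p=im["pixels"][:,:,::-1].copy()
    for X in [(.574,-.27,.17),(.574,-.27,0),(.574,-.33,.4),(.574,-.4,.2),(.7,-.3,.2)]:
        u=proj(im,X); print(n,X,u); cv2.circle(p,tuple(int(round(a)) for a in u),3,(0,255,0),-1)
    cv2.imwrite("pics/"+n+".png",p)
E
```

```text
55 -45 [-0.791  0.605  1.197  0.489  1.844 -1.566]
55 -20 [-0.791  0.605  1.197  0.489  1.844 -2.002]
55 0 [-0.791  0.605  1.197  0.489  1.844 -2.351]
55 20 [-0.791  0.605  1.197  0.489  1.844 -2.7  ]
55 45 None
55 60 [-0.791  0.605  1.197  0.489  1.844  2.885]
-17 -45 [-0.743  0.604  1.341  0.497  1.696 -1.593]
-17 -20 [-0.743  0.604  1.341  0.497  1.696 -2.029]
-17 0 [-0.743  0.604  1.341  0.497  1.696 -2.379]
-17 20 [-0.743  0.604  1.341  0.497  1.696 -2.728]
-17 45 None
-17 60 [-0.743  0.604  1.341  0.497  1.696  2.857]
e_s (0.574, -0.27, 0.17) [489.363 293.009]
e_s (0.574, -0.27, 0) [467.664 373.233]
e_s (0.574, -0.33, 0.4) [583.751 156.235]
e_s (0.574, -0.4, 0.2) [592.042 333.841]
e_s (0.7, -0.3, 0.2) [559.618 258.83 ]
e_d (0.574, -0.27, 0.17) [303.306 327.647]
e_d (0.574, -0.27, 0) [302.163 393.103]
e_d (0.574, -0.33, 0.4) [301.291 237.229]
e_d (0.574, -0.4, 0.2) [295.121 385.353]
e_d (0.7, -0.3, 0.2) [385.019 335.231]
```

View pics/e_s.png

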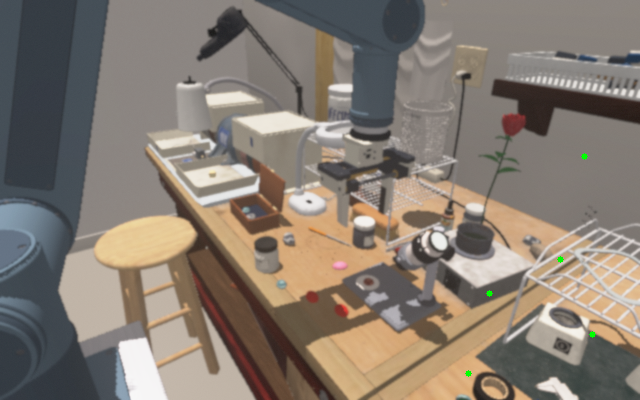

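View pics/e_d.png

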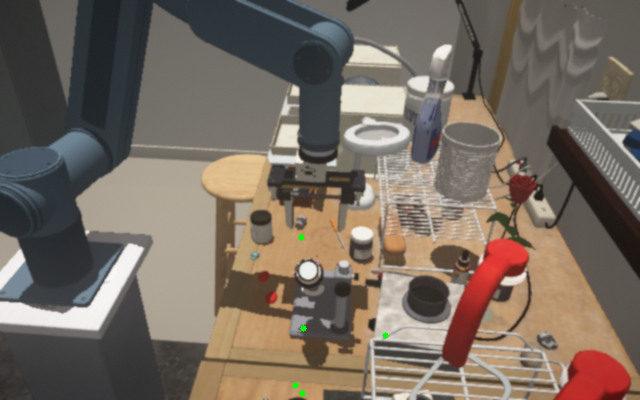

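```bash
python3 - <<'E'
from h import *
np.set_printoptions(precision=3,suppress=True)
ctrl.movel([0.53,0.0,0.33],rate=0.25)
ctrl.move_pose(RM+U*.13,RR(0)); print(ctrl.current_joint_pos(),ctrl.current_t())
ctrl.movel(RM+U*.06,rate=0.15)
im=ctrl.get_image("wrist"); save(im,"k1"); save(im,"k1z",(240,130,420,270),4.4)
print([ (wproj(im,RM+U*a),a) for a in (.033,.011,.006)], [wproj(im,RM+U*.008+.025*Q)])
print(ctrl.spot_point("ring_mid",im)[:2],ctrl.current_t())
s=ctrl.get_image("scene"); save(s,"k1s",(340,180,500,330),4)
E
```

```text
[-0.836  0.629  1.016  0.494  2.004 -2.314] 26.2417
[(array([325.099, 230.04 ]), 0.033), (array([325.144, 220.089]), 0.011), (array([325.153, 218.078]), 0.006)] [array([325.198, 185.788])]
[{'at': [0.5731, -0.1491, 0.1806], 'conf': 0.83}] 26.9583
```

View pics/k1.png

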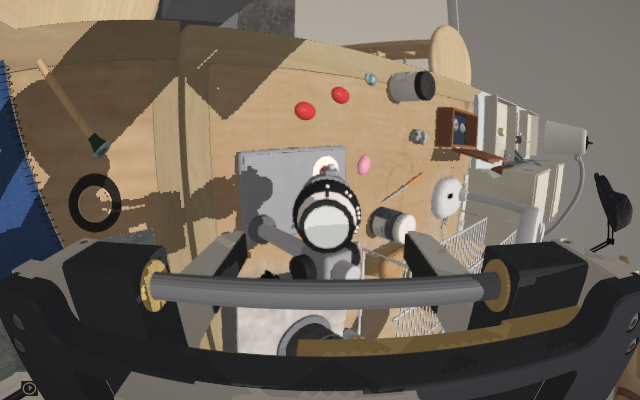

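View pics/k1z.png

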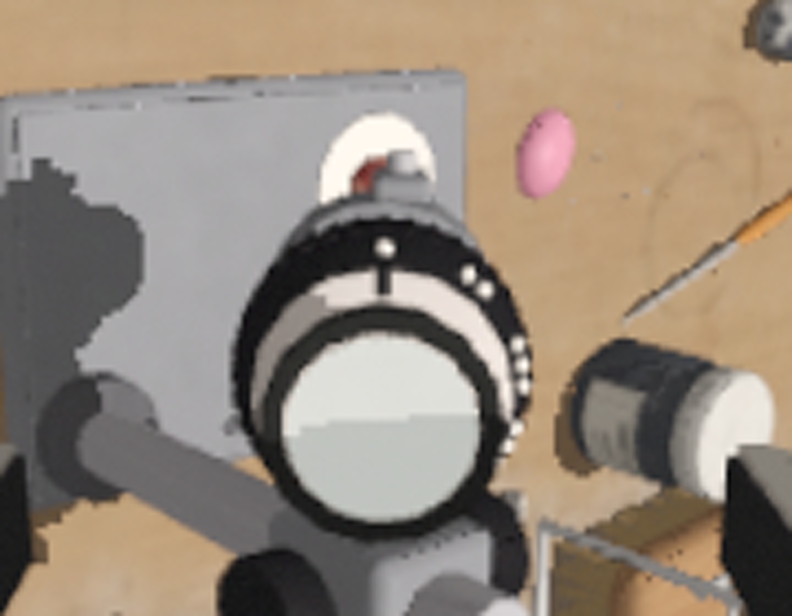

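View pics/k1s.png

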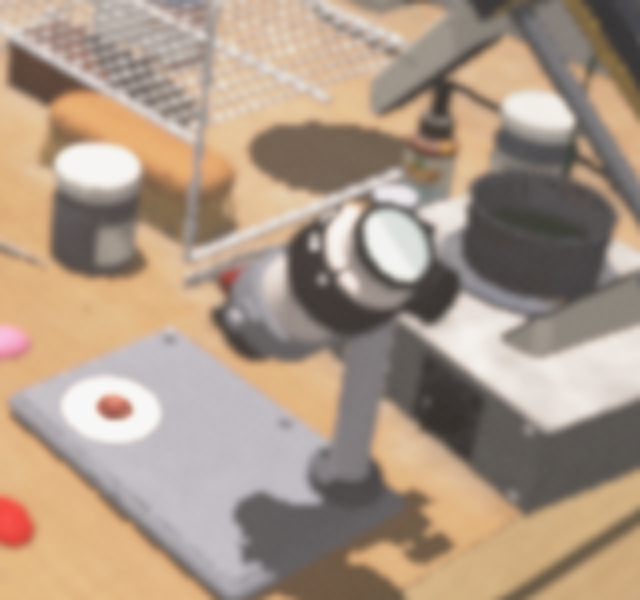

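```bash
sed -i 's/^RM=.*/RM=np.array([0.5728,-0.1511,0.1828])/' h.py; python3 - <<'E'
from h import *
np.set_printoptions(precision=3,suppress=True)
ctrl.move_pose(RM+U*.06,RR(-42)); print(ctrl.current_t())
print(ctrl.movel(RM-U*.017,rate=0.12,max_force=8),ctrl.current_eef_pos()-(RM-U*.017),ctrl.current_t())
print(ctrl.current_ft_force())
ctrl.clamp(25); print(ctrl.current_finger_gap()*93)
R=ctrl.current_eef_rot(); print("tool force",R.T@ctrl.current_ft_force(),ctrl.current_joint_pos(),ctrl.current_t())
im=ctrl.get_image("wrist"); save(im,"k2z",(240,130,420,270),4.4)
E
```

```text
27.7417
False [ 0. -0.  0.] 28.5333
[ 0.83  -0.373  0.331]
51.37977241835331
tool force [-0.316  3.078  0.268] [-0.743  0.6    1.345  0.499  1.696 -1.646] 29.2667
```

View pics/k2z.png

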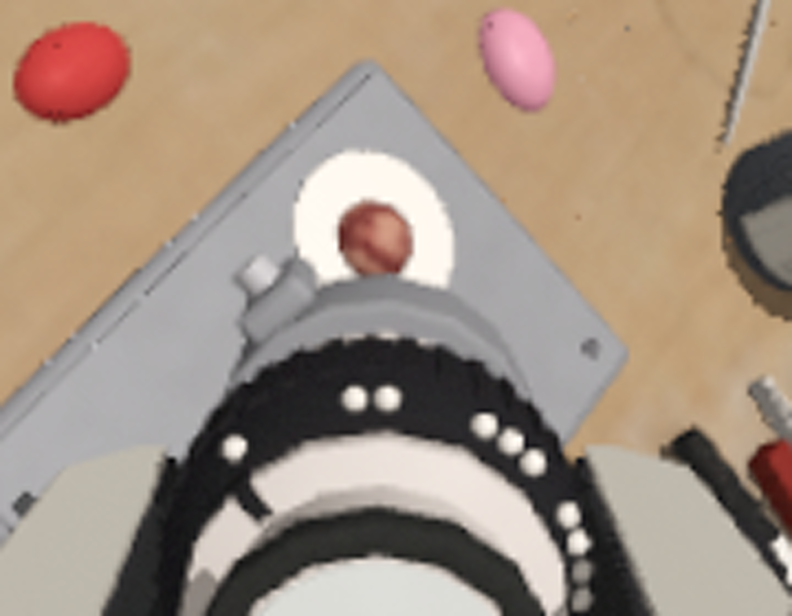

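```bash
python3 - <<'E'
from h import *
np.set_printoptions(precision=2,suppress=True)
ctrl.clamp(40)
q0=np.array(ctrl.current_joint_pos())
for k in range(1,8):
    q=q0.copy(); q[5]=q0[5]-1.41*k/7; ctrl.move_j(q)
    R=ctrl.current_eef_rot(); f=R.T@ctrl.current_ft_force(); print(k,f,(R.T@ctrl.current_torque())[2],ctrl.current_finger_gap()*93,ctrl.current_t())
    if np.linalg.norm(f)>60: print("stop"); break
im=ctrl.get_image("wrist"); save(im,"k3z",(240,130,420,270),4.4); print(ctrl.current_joint_pos())
E
```

```text
1 [-1.35  2.64  0.81] 0.15405311419706916 51.0081437751299 29.8417
2 [-1.93  3.52  0.1 ] -0.11756960230610476 51.43363421223023 30.15
3 [-2.01  1.34  0.18] -0.19233473493309217 51.33885136972967 30.4583
4 [-1.88  1.08  0.27] 0.034742341344676436 51.22520916824442 30.7667
5 [-2.67  0.16  1.08] 0.0307527321748505 51.39980659183962 31.075
6 [-1.14 -0.9   0.2 ] -0.16881083644592967 51.093479733769186 31.3833
7 [-0.7  -2.04 -0.78] -0.05719400894166646 51.05368332195631 31.6917
[-0.74  0.6   1.34  0.5   1.7  -3.05]
```

View pics/k3z.png

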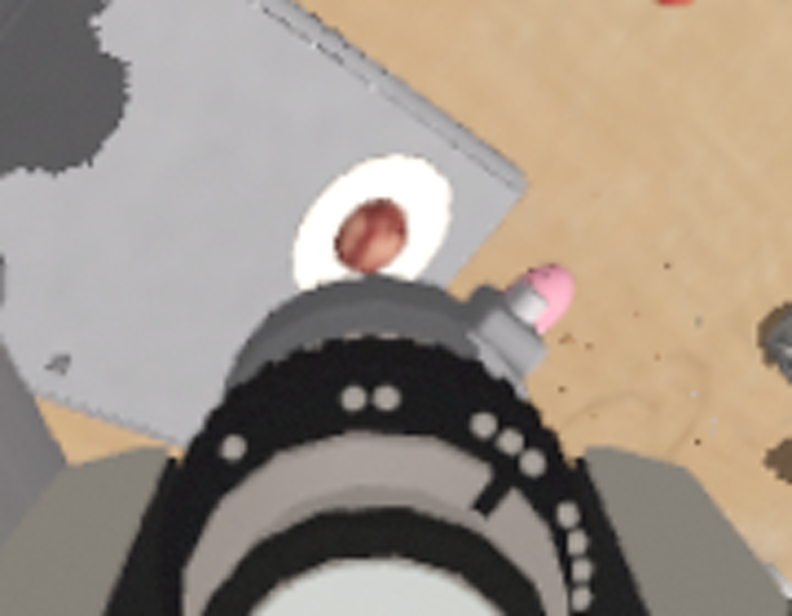

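Index now meets the three-dot group. Release and retreat along the axis, then look.

```bash
python3 - <<'E'
from h import *
np.set_printoptions(precision=4,suppress=True)
ctrl.ungrasp(); print(ctrl.current_ft_force())
ctrl.movel(RM+U*.075,rate=0.15)
ctrl.move_pose(RM+U*.09,RR(0)); print(ctrl.current_t())
im=ctrl.get_image("wrist"); save(im,"k4"); save(im,"k4z",(240,130,420,270),4.4)
for l in ["oval_stone","round_stone","boxed_stone","stage_center"]:
    print(l,[(np.round(q["at"],4).tolist(),round(q["conf"],2)) for q in ctrl.spot_point(l,im)[:4]])
s=ctrl.get_image("scene"); save(s,"k4s",(210,170,450,340),3.3)
for l in ["oval_stone","round_stone","boxed_stone","stage_center","small_oval","jar","rough"]:
    print(l,[(np.round(q["at"],4).tolist(),round(q["conf"],2)) for q in ctrl.spot_point(l,s)[:4]])
E
```

```text
[0.4574 0.0272 0.0804]
34.0417
oval_stone [([0.4827, -0.0321, -0.0025], 0.85), ([0.5722, 0.0834, 0.0048], 0.5), ([0.4638, 0.0241, 0.0035], 0.46), ([0.4898, 0.4036, 0.0033], 0.4)]
round_stone [([0.5752, -0.0093, 0.0169], 0.41)]
boxed_stone [([0.4997, 0.4462, 0.0056], 0.55)]
stage_center [([0.5737, -0.0154, 0.017], 0.96)]
oval_stone [([0.5702, 0.0789, 0.0002], 0.56), ([0.4919, 0.403, 0.0021], 0.52), ([0.4594, 0.0287, -0.0027], 0.42), ([0.4882, -0.038, -0.0034], 0.41)]
round_stone [([0.5719, -0.0191, 0.0169], 0.38)]
boxed_stone [([0.4956, 0.4493, 0.0102], 0.55), ([0.6366, -0.1231, 0.1819], 0.15)]
stage_center [([0.5759, -0.0143, 0.0163], 0.82)]
small_oval [([0.4258, 0.0982, -0.002], 0.43), ([0.4278, 0.178, -0.0035], 0.16)]
jar [([0.4282, 0.179, -0.0028], 0.89)]
rough [([0.52, 0.2411, -0.0021], 0.41)]
```

View pics/k4z.png

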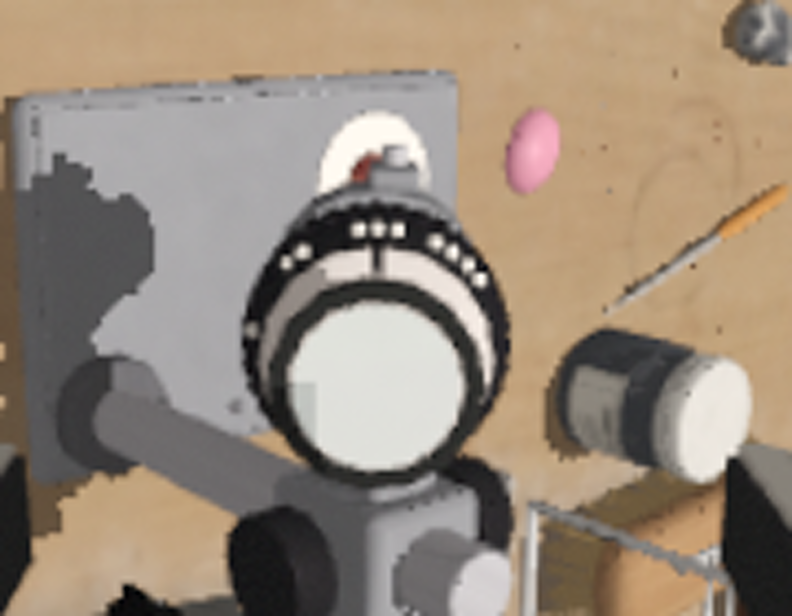

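View pics/k4s.png

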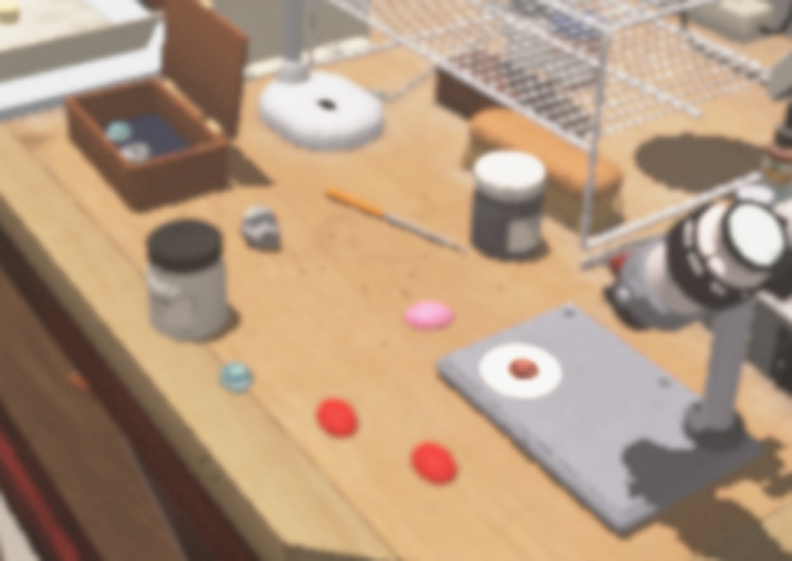

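```bash
python3 -c "
from h import *
print(ctrl.current_ft_force(),ctrl.current_t()); ctrl.finish_job()"
```

```text
[ 0.07004232 -0.70048662 -0.14197271] 34.6917
the job is handed in; nothing more can be done
```

The changeover is done in the order asked, and the job was handed in at 34.7 s with the gripper open and touching nothing.

- **Oval stone:** It lies dome up on the floor of the stone box, clear of the stone already there. I let it go about 1 cm above the floor so the opening fingers would miss that other stone. It has stayed where it landed.
- **Round stone:** It lies dome up on the stage disc. The wrist camera puts it about 2 mm from the disc's centre, on the lens side. I judged that close enough and left it rather than grip it again. The scene picture shows it centred, while the trained network's positions were 5–6 mm off the centre and disagreed on which side.
- **Zoom ring:** It started at one dot. I turned it 1.41 rad counter-clockwise, just over the two-click step of 1.40 rad, and let the detent settle it. After release, the wrist picture shows the three dots at the index line. Forces on the tool while turning, read between steps, stayed below about 5 N.

No contact with the lens showed up, and the jar, the rough stone, the small oval and the boxed stone are where they were. The red and pink look-alikes were not touched.

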